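# Clamp a jar in a click-advance holding jig

## Task

Stand the small white jar upright on the open floor of the holding jig, midway between the jaw and the back wall, and let go of it. Then turn the jig's round knob clockwise (seen from above) exactly four clicks, never past the fourth (it is worn and first turns loosely; count the clicks, not the angle), so that the sprung jaw holds the jar lightly against the back wall; let go of the knob and leave the other things where they are.

Things in the scene. Friction and masses are not known exactly. Their poses are not given: they have to be found in the camera images.
- jar_centre (a point): Centre (half-way up) of the small jar: a white round cream jar with a screw lid, 52 mm in diameter, 50 mm tall, about 80 g, standing upright on the worktop ahead to the left. It is the smaller of the two jars there. Grasp it across the body.
- nest (a point): Point on the jig's floor (12 mm above the worktop) under the axis of a jar that touches the back wall at its middle. Axes: y is the way the jaw closes (from knob to back wall), z up, x across. Back wall: inner face at y = +26 mm, 60 mm wide, 46 mm tall. Jar clear of both: its axis at y -8 to 0 (midway -4), x within 12 mm of 0. Floor open at both x sides, free for fingers closing along x.
- jaw_block (a point): Middle of the top edge of the steel jaw block that carries the sprung pad (axes as the nest's). It reads y = -60 mm in the nest's frame at the start and moves 3 mm towards the back wall with each click: y = -48 mm after four. A single position reading is noisy by about half a click.
- knob_grip (a point): Point on the vertical axis of the jig's knob, at the height to grip; fixed to the jig, does not turn (axes as the nest's). Knob: black round fluted cylinder, 40 mm in diameter, on the jig's grey housing; top 14 mm above this point, foot 21 mm below, on a black disc 44 mm wide. Grip it firmly (40 N). Fingertips may go 18 mm below this point. Clockwise from above advances the jaw.
- index_disc (a point): Centre of the black disc (with a white pointer) under the knob, which makes the clicks, 18 degrees (0.314 rad) apart, and stays at its click when the knob is let go. The knob has worn play of up to 0.9 rad against it, taken up to an unknown extent at the start: it turns freely (under 0.03 N m) before it drives the disc. It may be let go and taken again.
- click_feel (a point): Middle of the knob's top. A click by feel: the torque climbs to a peak of about 0.27 N m (0.3 once the pad presses) and falls; it is near nothing about 9 degrees after the climb began, when the disc jumps ahead of the knob to its next rest; then about 9 degrees turn free until the next climb. Let go before the jump and the disc falls back. The fourth climb and fall from free play is the fourth click.
- jaw_pad: The sprung pad on the jaw, rubber face 40 mm wide, top 35 mm above the jig's floor, 61 mm from the back wall at the start. It slides the jar to the wall, then presses it at 2 N per mm: about 1 N after three clicks, 7 N after four, 13 N after five. Its origin lies on the worktop, 69 mm from the nest point towards the knob, plus the jaw's travel.
- jig: The holding jig, screwed to the worktop: aluminium plate 100 x 250 x 12 mm, upright back wall at its +y end, grey housing 84 x 96 mm, 46 mm tall over the worktop, with the knob at its -y end, jaw between. Origin on the worktop under the middle, 69 mm from the nest point in y.
- jar: The small jar itself, as point jar_centre; origin at the centre of its underside.
- tall_jar_centre (a point): Centre of a bystander: the bigger white jar with pinkish body, 66 mm in diameter, 88 mm tall.
- label_roll: Bystander: roll of blank labels lying flat beyond the jig, 76 mm in diameter, 40 mm tall; origin under its centre.
- ink_pad: Bystander: flat stamp pad in a case, 62 x 98 x 19 mm, to the right; origin under its centre.

How it is judged:
By the outcome, as a careful person would: the job done as asked, in the order asked, and still so for the second after the job is handed in, with the robot touching nothing.
It also fails if it takes over 67 s, if anything falls off the work surface, if the arm or the gripper's body presses on something with over 40 N, if the wrist force passes 120 N, or if a joint passes its speed limit or range.

## Robot

A 7-joint arm with a two-finger parallel gripper is mounted at the origin on a cart in front of the work surface, level with it; the furniture and walls round the work are solid. World frame = base frame: x ahead of the robot, y to its left, z up, the work surface at z = 0. Lengths are in mm, angles in degrees, forces in N, time in s.
With the tool pointing down it reaches from about 350 to 900 mm from the base axis. Payload 8.1 kg.
Tool frame: the origin (TCP) lies on the mounting face of the last link; the fingertips stand 173 mm ahead of it and the grasp point (between the pads) lies 155 mm ahead of it; z points along the fingers, y is the line along which they close (so a half turn about z gives the same grasp; the last joint's range is limited). The gripper opens to 85 mm and grips with 20 to 120 N. Pads are 22 mm wide; open, the fingers measure 114 mm over their backs; the gripper's body (76 mm by 85 mm) begins 54 mm behind the grasp point. The pads swing forward as they close: fully open they stand 13 mm farther back than shut.
Start: joints at [-83.113, 24.895, 1.432, 90.138, -0.665, 64.973, -4.303], TCP at [138.124, 609.553, 404.723] pointing down, gripper open.
Joint ranges: [-149.89, 149.89], [-25.12, 119.58], [-72.63, 75.52], [4.76, 147.25], [-75.54, 255.54], [6.69, 114.76], [-157.13, 157.13]. Speed limits (degrees/s): [127.2, 127.2, 172.46, 172.46, 180, 180, 180].

## Interface

Orientations are given as [roll, pitch, yaw] about the fixed x, y, z axes, in that order (R = Rz(yaw) Ry(pitch) Rx(roll)).
In Python, from rig import bot, optics, nets gives the robot as it stands.
- The arm moves only by the tool carry_out, never from a script. Its argument "motion" is a list of rows, each a list of 4 numbers: the shift along the tool's x, y, z each as a share of 0.1 m, from -1 to 1, then the turn about the tool's z as a share of pi/4 rad, from -1 to 1. In form: [[tx, ty, tz, turn], ...]. A call has 1 to 12 rows; each row is the pose to reach, as a shift and turn from the pose commanded when the call began, along the tool's axes at that moment; what a row does not reach only later rows make up. A row lasts 1/12 s, in which the tool goes at most 41.7 mm and 7.16 degrees, less where a joint would pass 70% of its speed; a pose out of reach is approached as far as the arm can. A call with a number of a shift or a turn outside -1 to 1 is refused whole. A call with a gripper value outside its range is refused whole. "fingers" is the opening in per cent of the stroke, from 0 (shut) to 100 (fully open), set as the call begins (left out, the last holds). The fingers move at their own pace and stop on an object; the grip force is fixed at half the most. Time passes only in rows, so rows that repeat a pose let the fingers close. It gives the time, the measured TCP pose, the force, the opening and the grip force at its end, in the units of the state.
- bot.read_state(): the state, without advancing time (a new reading comes with each control period).
- optics.read_camera(name): name is "scene" or "top" or "wrist"; returns a dict with "img" (384x512x3 uint8, red, green, blue), "depth" (384x512 float32, mm along the optical axis (not along the pixel's ray), 0 where there is no reading), "fx", "fy", "cx", "cy" (pixels), "cam_to_world" (4x4, takes a point from camera to world coordinates). Camera axes: x right, y down, z forward; pixel columns grow to the right and rows downward; lengths in mm; the calibration is good to about 2 mm. The wrist camera is an equidistant fisheye: a pixel r from the principal point sees the ray r / f radians off the axis. A picture is of the moment at which its call begins.
- bot.finish_job(): hands the job in; it is judged then, once.
Trained networks look in the newest picture that a camera, given by its name, has taken for a name from the list of things; names that differ only in an ending like _2 or _b are one class to them, and where a whole thing is asked for, a point or a joint stands for the part that bears it (a point fixed in the world has none). Each returns a list of dicts, best first, with "conf" (0 to 1); they miss things now and then, are a little off and sometimes report something else, mostly with a low value. They report only what shows in the picture. A call takes as long as a camera call.
- nets.silhouettes(camera, thing): "pixels" (384x512 bool, what is visible of it) and "box" ([centre column, centre row, width, height] in pixels, round what is visible of it).
- nets.tip_of(camera, thing): "pixel" ([column, row] in pixels: a listed point, or the origin of a listed thing).
The state is a dict: "time": time; "q": joint angles; "qd": joint speeds; "effort": joint torques, N m; "tcp_pos": TCP position; "orientation": TCP orientation; "ft_force": force on the tool from outside, world axes, zero at the start; "torque": the same for the moment, N m; "gripper_width": finger opening in mm; "grip_force": force on a finger pad.
Only numpy, scipy, OpenCV 4.12 (cv2) and the standard library are available. Lean on these libraries where they do the work, as an engineer would, in place of code of your own. Each camera call takes 0.05 s, during which the arm holds its last target. There are 200 camera calls.

## Working session

There is one attempt and no reset: what is moved stays moved. The work goes in short steps, Python scripts to look and compute and a tool call to move; the robot and the scene stay as the last step left them, time stands still between calls to the robot, and variables do not carry over. Pictures are saved under pics/ and viewed, at most 10 in all, crops included, and the job is handed in when it is done.

Besides the shell and the picture viewer there is one more tool, called after "Call:" as name(argument=value, ...) on one line, values as JSON. carry_out: Moves the arm, as the interface text tells. Its arguments: {"type":"object","properties":{"motion":{"type":"array"},"fingers":{"type":"number"}},"required":["motion"]}

```bash
mkdir -p pics; ls
cat > h.py <<'E'
import numpy as np, cv2
from rig import bot, optics, nets
def ray(c,px):
    u=(px[0]-c['cx'])/c['fx']; v=(px[1]-c['cy'])/c['fy']
    return np.array([u,v,1.0])
def at_z(c,px,z):
    T=np.array(c['cam_to_world']); d=T[:3,:3]@ray(c,px); o=T[:3,3]
    return o+d*(z-o[2])/d[2]
def by_depth(c,px):
    T=np.array(c['cam_to_world']); u,v=[int(round(x)) for x in px]
    w=c['depth'][max(v-2,0):v+3,max(u-2,0):u+3]; w=w[w>0]
    if not len(w): return None
    return (T@np.append(ray(c,px)*np.median(w),1))[:3]
def save(c,n): cv2.imwrite('pics/'+n,c['img'][:,:,::-1])
E
python3 - <<'E'
from h import *
np.set_printoptions(precision=1,suppress=True)
s=bot.read_state(); print(s)
C={}
for n in('top','scene'):
    c=optics.read_camera(n); C[n]=c; save(c,n+'1.png'); print(n,c['cam_to_world'])
    for t,z in (('jar_centre',25),('nest',12),('jaw_block',None),('knob_grip',None),('index_disc',None),('click_feel',None),('jaw_pad',0),('jig',0),('tall_jar_centre',44),('label_roll',0),('ink_pad',0)):
        for r in nets.tip_of(n,t)[:2]:
            print(t,np.array(r['pixel']),round(r['conf'],2), at_z(c,r['pixel'],z) if z is not None else '', by_depth(c,r['pixel']))
cv2.imwrite('pics/both.png',np.vstack([C['top']['img'],C['scene']['img']])[:,:,::-1][::1,::1][:768])
b=np.hstack([C['top']['img'],C['scene']['img']])[:,:,::-1]; cv2.imwrite('pics/b.png',cv2.resize(b,(800,300)))
E
```

```text
pics
{'time': 0.0, 'q': array([-83.1,  24.9,   1.4,  90.2,  -0.7,  65. ,  -4.3]), 'qd': array([-0.1, -0. ,  0. , -0. ,  0. , -0. ,  0.1]), 'effort': array([  0. , -67. ,   1. , -31.6,   0. ,   0. ,   0. ]), 'tcp_pos': array([138.1, 609.3, 403.9]), 'orientation': array([-179.9,    0. ,  167.2]), 'ft_force': array([-0.1,  0.5, -0.5]), 'torque': array([ 0. ,  0.1, -0. ]), 'grip_force': 0.0, 'gripper_width': 85.40161537242916}
top [[  -0.    -1.     0.1  465.1]
 [  -1.     0.    -0.   -58. ]
 [   0.    -0.1   -1.  1393. ]
 [   0.     0.     0.     1. ]]
jar_centre [148.2 169.6] 0.71 [610.6 238.7  25. ] [608.  233.4  49.6]
nest [207.8 206. ] 0.55 [506.5  71.1  12. ] [506.5  71.1  11.6]
jaw_block [223.3 205.5] 0.62  [506.4  24.6  48.5]
jaw_block [148.9 170.3] 0.47  [606.  231.4  49.4]
index_disc [249.6 206.9] 0.96  [500.9 -48.7  87.9]
click_feel [252.4 203.3] 0.59  [510.6 -56.3  88.1]
jaw_pad [226.2 204.7] 0.54 [510.2  19.3   0. ] [509.8  18.6  12.5]
jaw_pad [151.5 170.7] 0.22 [610.  234.6   0. ] [604.8 224.1  49.7]
jig [226.9 201. ] 0.93 [520.8  17.2   0. ] [519.5  15.4  32.8]
tall_jar_ce
[... 583 characters left out ...]
.4  12. ] [496.4  73.4  15.5]
jaw_block [233.3 176.2] 0.64  [512.3  23.2  46.6]
knob_grip [241.4 185.8] 0.96  [507.1 -47.2  88.2]
knob_grip [350.6 302.8] 0.16  [ 619.  -386.    19.4]
index_disc [241.  196.7] 0.7  [498.9 -63.7  69.5]
click_feel [240.9 187.6] 0.69  [504.  -51.4  87.6]
jig [232.  190.8] 0.64 [503.9  15.9   0. ] [491.8 -20.1  46.3]
tall_jar_centre [184.9 128.7] 0.8 [452.7 243.7  44. ] [445.2 206.5  78.6]
label_roll [274.7 158.6] 0.96 [655.1  77.1   0. ] [639.1  45.3  37.6]
label_roll [233.8 175.7] 0.63 [527.5  63.   -0. ] [513.9  23.8  47.2]
ink_pad [349.8 304.2] 0.85 [ 623.4 -381.3    0. ] [ 615.9 -388.    19.2]
ink_pad [274.  161.3] 0.34 [649.   68.5   0. ] [636.7  44.   29.4]
```

Run:
```python
from h import *
np.set_printoptions(precision=1,suppress=True)
c=optics.read_camera('top')
T=np.array(c['cam_to_world']); v,u=np.mgrid[:384,:512]; d=c['depth']
P=np.stack([(u-c['cx'])/c['fx']*d,(v-c['cy'])/c['fy']*d,d],-1)@T[:3,:3].T+T[:3,3]
ok=d>0
def reg(n,x0,x1,y0,y1,z0,z1):
    m=ok&(P[...,0]>x0)&(P[...,0]<x1)&(P[...,1]>y0)&(P[...,1]<y1)&(P[...,2]>z0)&(P[...,2]<z1)
    q=P[m]
    r=cv2.minAreaRect(q[:,:2].astype(np.float32)); print(n,len(q),'mean',q.mean(0),'rect',r,'z',np.median(q[:,2]),'circ',cv2.minEnclosingCircle(q[:,:2].astype(np.float32)))
reg('knob',440,570,-120,20,80,95)
reg('housing',430,580,-150,20,42,50)
reg('jig all',430,590,-150,150,8,70)
reg('plate',430,590,-150,150,8,16)
reg('wall',440,590,80,140,50,66)
reg('jar',560,660,180,290,44,56)
reg('tall',390,490,180,290,80,95)
reg('roll',600,700,0,140,35,45)
im=c['img'][120:280,110:390]
cv2.imwrite('pics/top_crop.png',cv2.resize(im,None,fx=2.8,fy=2.8,interpolation=cv2.INTER_CUBIC)[:,:,::-1])
```

```text
knob 177 mean [509.1 -49.2  86.9] rect ((508.9164123535156, -49.751243591308594), (37.91535949707031, 38.00419235229492), 89.30875396728516) z 87.04546005620978 circ ((509.3597106933594, -49.24906921386719), 20.296995162963867)
housing 701 mean [508.9 -48.2  46.1] rect ((508.70819091796875, -38.339962005615234), (83.35617065429688, 116.5638656616211), 1.4139240980148315) z 46.12371789258691 circ ((508.54888916015625, -44.33217239379883), 64.35415649414062)
jig all 2719 mean [507.3  12.9  27.2] rect ((507.619873046875, -0.52972412109375), (284.01434326171875, 151.77206420898438), 88.4511947631836) z 15.717354063470566 circ ((521.5996704101562, -0.9076985120773315), 154.9122314453125)
plate 1386 mean [506.9  37.   12. ] rect ((507.619873046875, -0.52972412109375), (284.01434326171875, 151.77206420898438), 88.4511947631836) z 12.046444691832107 circ ((521.5996704101562, -0.9076985120773315), 154.9122314453125)
wall 94 mean [504.3 116.5  56.3] rect ((505.67333984375, 116.48198699951172), (55.725284576416016, 11.609646797180176), 1.0208605527877808) z 56.00377450552651 circ ((505.67425537109375, 116.432373046875), 28.366317749023438)
jar 258 mean [611.  232.3  49.1] rect ((611.119873046875, 231.8351593017578), (48.42742919921875, 50.200931549072266), 0.0033801323734223843) z 49.09531340106196 circ ((610.447021484375, 232.06689453125), 26.230731964111328)
tall 465 mean [451.2 235.9  87.4] rect ((450.32000732421875, 236.38710021972656), (64.16368103027344, 61.95094680786133), 89.8772201538086) z 87.28007245049184 circ ((451.3228759765625, 235.96142578125), 32.78282928466797)
roll 420 mean [657.2  74.3  39.9] rect ((657.5075073242188, 73.42112731933594), (74.41919708251953, 73.6010513305664), 0.4509658217430115) z 39.82087855565078 circ ((657.0372924804688, 74.81561279296875), 38.235443115234375)
```

View pics/top_crop.png

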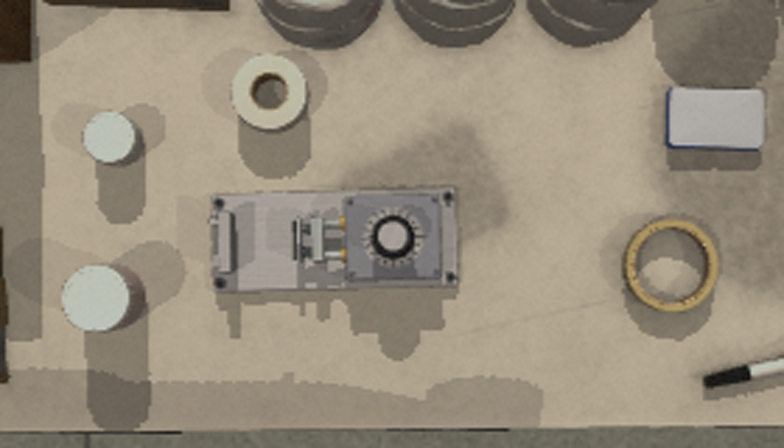

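The top view shows the small jar (crop 110,137), tall jar (97,298), jig with wall (225,240), jaw (315,240), knob (392,236) and the roll (270,92); detections agree. Now the jig frame more precisely.

Run:
```python
from h import *
np.set_printoptions(precision=1,suppress=True)
c=optics.read_camera('top')
T=np.array(c['cam_to_world']); v,u=np.mgrid[:384,:512]; d=c['depth']
P=np.stack([(u-c['cx'])/c['fx']*d,(v-c['cy'])/c['fy']*d,d],-1)@T[:3,:3].T+T[:3,3]
m=nets.silhouettes('top','jig')[0]; print(m['conf'],m['box'])
pl=m['pixels']&(P[...,2]>8)&(P[...,2]<16)
q=np.array([at_z(c,(x,y),12)[:2] for y,x in zip(*np.where(pl))],np.float32); print('plate',cv2.minAreaRect(q), np.percentile(q,[0,1,99,100],axis=0))
for vv in range(200,213,3):
    print(vv,[(int(P[vv,k,1]),int(P[vv,k,2])) for k in range(186,235)])
print(P[200:213,193,0])
w=optics.read_camera('wrist'); print(w['fx'],w['cx'],w['cy'],np.array(w['cam_to_world']))
```

```text
0.82 [231.4, 205.3, 91.2, 42.0]
plate ((507.80377197265625, 11.133293151855469), (99.71086883544922, 248.84408569335938), 1.1987935304641724) [[ 457.8 -112.5]
 [ 458.3 -111.9]
 [ 557.1  133.2]
 [ 559.7  136.1]]
200 [(133, 12), (131, 6), (120, 62), (119, 53), (116, 56), (113, 57), (111, 47), (111, 28), (110, 10), (107, 16), (104, 12), (101, 11), (98, 13), (96, 9), (93, 12), (90, 14), (87, 8), (84, 16), (81, 11), (78, 15), (76, 13), (73, 9), (70, 13), (68, 6), (64, 10), (61, 12), (58, 14), (55, 14), (53, 10), (48, 42), (45, 46), (43, 33), (40, 31), (37, 33), (36, 13), (30, 52), (28, 50), (25, 46), (22, 54), (20, 41), (17, 36), (15, 35), (12, 32), (9, 33), (6, 34), (3, 34), (0, 38), (-2, 45), (-5, 45)]
203 [(132, 16), (130, 14), (121, 56), (118, 55), (116, 55), (112, 59), (110, 54), (110, 31), (110, 12), (107, 16), (105, 8), (101, 15), (98, 12), (95, 13), (93, 13), (90, 14), (87, 11), (84, 11), (81, 12), (79, 9), (75, 16), (73, 7), (70, 11), (67, 15), (65, 9), (61, 11), (59, 7), (56, 11), (53, 8), (47, 49), (44, 52), (43, 30), (40, 31), (37, 32), (36, 13), (30, 52), (28, 47), (25, 44), 
[... 1135 characters left out ...]
9, 52), (115, 59), (113, 55), (110, 56), (110, 32), (110, 9), (107, 10), (104, 12), (101, 12), (99, 11), (96, 9), (93, 10), (90, 13), (88, 6), (85, 8), (81, 14), (79, 10), (75, 17), (73, 7), (70, 14), (67, 14), (64, 14), (61, 15), (59, 11), (56, 10), (53, 14), (47, 45), (45, 44), (42, 41), (42, 10), (39, 13), (36, 12), (30, 49), (28, 50), (25, 45), (23, 44), (20, 48), (17, 36), (15, 34), (12, 30), (9, 33), (6, 37), (4, 32), (1, 37), (-1, 38), (-4, 47)]
[523.2 520.5 517.4 514.6 511.9 509.  506.3 503.4 500.6 497.8 494.9 492.1
 489.3]
297.3186396354542 259.9345209918434 196.8263267672913 [[  0.2   0.9   0.3  69.3]
 [  1.   -0.2  -0.1 625.2]
 [ -0.    0.3  -1.  373.3]
 [  0.    0.    0.    1. ]]
```

```bash
cat >> h.py <<'E'
from scipy.spatial.transform import Rotation as Ro
def goal(p,yaw):
    s=bot.read_state(); R=Ro.from_euler('xyz',s['orientation'],degrees=True)
    d=R.inv().apply(np.array(p)-s['tcp_pos'])/100
    t=((s['orientation'][2]-yaw+90)%180-90)/45
    print('t',round(s['time'],2),'shift',d.round(3),'turn',round(t,3),'pos',s['tcp_pos'].round(1),'rpy',s['orientation'].round(1),'q',s['q'].round(0),'w',round(s['gripper_width'],1),'F',s['ft_force'].round(1))
if __name__=='__main__':
    import sys; a=list(map(float,sys.argv[1:])); goal(a[:3],a[3])
E
echo
```

Call:
carry_out(motion=[[-0.25, -0.12, 0, 0.15], [-0.6, -0.28, 0, 0.3], [-0.95, -0.45, 0, 0.45], [-1, -0.48, 0, 0.6], [-1, -0.48, 0, 0.75], [-1, -0.48, 0, 0.9]], fingers=100)

```text
time: 1.9
tcp_pos: [226.2, 539.8, 405.0]
orientation: [180.0, -0.0, 126.3]
ft_force: [-1.3, 0.1, 0.0]
gripper_width: 85.3
grip_force: 0.0
```

```bash
python3 h.py 611 232 182 91.2
```

```text
t 1.9 shift [-4.758  1.281  2.23 ] turn 0.779 pos [226.2 539.8 405. ] rpy [180.   -0.  126.3] q [-81.  21.  12.  97.  -5.  63. -32.] w 85.3 F [-1.3  0.1  0. ]
```

Call:
carry_out(motion=[[-0.25, 0.07, 0, 0.15], [-0.6, 0.16, 0, 0.3], [-0.95, 0.26, 0, 0.45], [-1, 0.27, 0, 0.6], [-1, 0.27, 0, 0.78], [-1, 0.27, 0, 0.78]])

```text
time: 2.4
tcp_pos: [307.2, 476.1, 404.9]
orientation: [180.0, -0.0, 91.2]
ft_force: [0.1, 0.1, -0.8]
gripper_width: 85.3
grip_force: 0.0
```

```bash
python3 h.py 611 232 182 91.2
```

```text
t 2.4 shift [-2.503  2.986  2.229] turn -0.0 pos [307.2 476.1 404.9] rpy [180.   -0.   91.2] q [-78.  20.  21. 100.  -8.  62. -53.] w 85.3 F [ 0.1  0.1 -0.8]
```

Call:
carry_out(motion=[[-0.25, 0.3, 0, 0], [-0.5, 0.6, 0, 0], [-0.75, 0.9, 0, 0], [-0.83, 1, 0, 0]])

```text
time: 2.73
tcp_pos: [412.9, 392.5, 405.2]
orientation: [179.8, 0.1, 91.5]
ft_force: [0.5, -1.0, 0.7]
gripper_width: 85.3
grip_force: 0.0
```

Call:
carry_out(motion=[[-0.25, 0.3, 0.1, 0], [-0.5, 0.6, 0.2, 0], [-0.75, 0.9, 0.35, 0], [-0.83, 1, 0.4, 0]])

```text
time: 3.07
tcp_pos: [514.6, 311.8, 363.3]
orientation: [179.9, 0.2, 91.5]
ft_force: [0.0, -0.7, 0.6]
gripper_width: 85.2
grip_force: 0.0
```

Call:
carry_out(motion=[[-0.25, 0.3, 0.1, 0], [-0.5, 0.6, 0.2, 0], [-0.7, 0.85, 0.35, 0], [-0.83, 0.97, 0.4, 0], [-0.83, 0.98, 0.4, 0], [-0.83, 0.98, 0.4, 0]])

```text
time: 3.57
tcp_pos: [611.9, 235.7, 324.0]
orientation: [-179.9, 0.0, 91.7]
ft_force: [-1.3, 1.4, 0.6]
gripper_width: 85.4
grip_force: 0.0
```

```bash
python3 h.py 611 232 182 91.2
python3 - <<'E'
from h import *
np.set_printoptions(precision=1,suppress=True)
w=optics.read_camera('wrist'); save(w,'w1.png')
def wz(c,px,z):
    du=np.array([px[0]-c['cx'],px[1]-c['cy']]); r=np.hypot(*du); th=r/c['fx']
    T=np.array(c['cam_to_world']); d=T[:3,:3]@np.append(du/r*np.sin(th),np.cos(th)); o=T[:3,3]
    return o+d*(z-o[2])/d[2]
for t,z in(('jar_centre',25),('tall_jar_centre',44),('nest',12),('knob_grip',74)):
    for r in nets.tip_of('wrist',t)[:2]: print(t,np.array(r['pixel']),round(r['conf'],2),wz(w,r['pixel'],z))
E
```

```text
t 3.57 shift [-0.036 -0.009  1.42 ] turn 0.011 pos [611.9 235.7 324. ] rpy [-179.9    0.    91.7] q [-41.  33.  24.  92. -15.  58. -11.] w 85.4 F [-1.3  1.4  0.6]
jar_centre [263.5 191.7] 0.75 [614.5 233.9  25. ]
tall_jar_centre [ 94.3 188.1] 0.9 [451.  238.1  44. ]
nest [170.3 306.4] 0.69 [507.6  84.4  12. ]
nest [ 95.  186.2] 0.57 [431.8 231.5  12. ]
knob_grip [180.3 339.7] 0.23 [535.1  90.3  74. ]
```

View pics/w1.png

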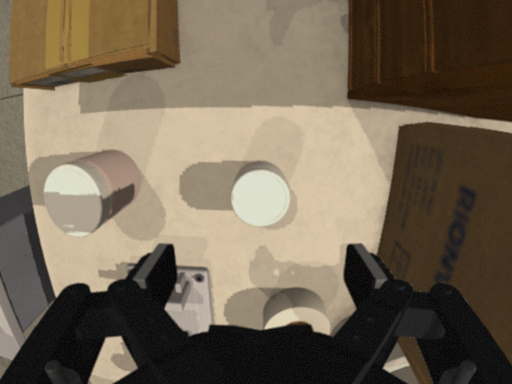

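Run:
```python
from h import *
c=optics.read_camera('top')
T=np.array(c['cam_to_world']); v,u=np.mgrid[:384,:512]; d=c['depth']
P=np.stack([(u-c['cx'])/c['fx']*d,(v-c['cy'])/c['fy']*d,d],-1)@T[:3,:3].T+T[:3,3]
m=(P[...,0]>640)&(P[...,1]>120)&(P[...,1]<400)&(P[...,2]>30)&(P[...,2]<230)
q=P[m]
for x in range(640,900,20):
    s=q[(q[:,0]>=x)&(q[:,0]<x+20)]
    if len(s): print(x,len(s),s[:,1].min().round(),s[:,1].max().round(),s[:,2].max().round())
```

```text
640 27 222.0 235.0 229.0
660 33 225.0 242.0 227.0
680 3 227.0 228.0 225.0
700 1 392.0 392.0 230.0
720 12 324.0 349.0 229.0
740 1201 120.0 388.0 230.0
760 147 287.0 369.0 230.0
780 73 323.0 388.0 230.0
800 30 324.0 359.0 230.0
```

Call:
carry_out(motion=[[-0.04, 0, 0.3, 0.01], [-0.04, 0, 0.6, 0.01], [-0.04, 0, 0.8, 0.01], [-0.04, 0, 0.9, 0.01], [-0.04, 0, 0.9, 0.01]])

```text
time: 4.28
tcp_pos: [610.4, 232.7, 232.7]
orientation: [-179.8, 0.1, 91.2]
ft_force: [-0.3, -0.6, 0.6]
gripper_width: 85.4
grip_force: 0.0
```

Call:
carry_out(motion=[[0, 0.01, 0.25, 0], [0, 0.01, 0.45, 0], [0, 0.01, 0.51, 0], [0, 0.01, 0.51, 0]])

```text
time: 4.62
tcp_pos: [612.3, 232.5, 183.5]
orientation: [-179.9, 0.0, 91.2]
ft_force: [0.3, 0.2, -0.5]
gripper_width: 85.7
grip_force: 0.0
```

Call:
carry_out(motion=[[0, 0, 0, 0], [0, 0, 0, 0], [0, 0, 0, 0], [0, 0, 0, 0], [0, 0, 0, 0], [0, 0, 0, 0], [0, 0, 0, 0], [0, 0, 0, 0]], fingers=0)

```text
time: 5.28
tcp_pos: [613.3, 232.4, 185.7]
orientation: [179.9, -0.1, 91.2]
ft_force: [-0.9, -0.9, 6.9]
gripper_width: 50.8
grip_force: 62.3
```

Call:
carry_out(motion=[[0, 0, -0.15, 0], [0, 0, -0.4, 0], [0, 0, -0.6, 0], [0, 0, -0.7, 0], [0, 0, -0.7, 0]])

```text
time: 5.7
tcp_pos: [613.6, 232.5, 256.8]
orientation: [179.7, -0.1, 91.2]
ft_force: [0.8, 0.1, -0.9]
gripper_width: 50.9
grip_force: 62.6
```

```bash
python3 h.py 506.8 80 196 91.2;  python3 - <<'E'
from h import *
np.set_printoptions(precision=1,suppress=True)
w=optics.read_camera('wrist'); save(w,'w2.png')
m=nets.silhouettes('wrist','jar')
for r in m[:2]: print(r['conf'],r['box'])
# depth-based scene estimate of the jar
c=optics.read_camera('scene'); save(c,'s2.png')
for r in nets.tip_of('scene','jar_centre')[:2]: print(r['conf'],by_depth(c,r['pixel']),r['pixel'])
i=c['img'][60:190,150:330]
cv2.imwrite('pics/ws2.png',np.hstack([cv2.resize(w['img'],(400,300)),cv2.resize(i,(400,300))])[:,:,::-1])
E
```

```text
t 5.7 shift [-1.504 -1.102  0.6  ] turn -0.0 pos [613.6 232.5 256.8] rpy [ 1.797e+02 -1.000e-01  9.120e+01] q [-40.  37.  22.  96. -17.  50.  -9.] w 50.9 F [ 0.8  0.1 -0.9]
0.75 [259.3, 263.6, 116.0, 132.6]
0.74 [597.4 211.3 112.5] [236.3, 103.4]
0.28 [506.1 -50.1  86.4] [241.5, 187.3]
```

View pics/ws2.png

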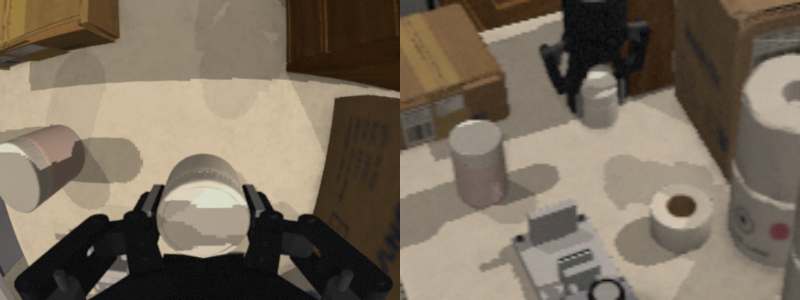

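Call:
carry_out(motion=[[-0.15, -0.1, -0.1, 0], [-0.4, -0.3, -0.2, 0], [-0.65, -0.45, -0.3, 0], [-0.75, -0.55, -0.3, 0]])

```text
time: 6.23
tcp_pos: [558.1, 152.3, 284.0]
orientation: [-180.0, 0.1, 91.0]
ft_force: [-0.1, -0.4, -1.4]
gripper_width: 50.6
grip_force: 62.7
```

Call:
carry_out(motion=[[-0.25, -0.2, 0, 0], [-0.5, -0.37, 0, 0], [-0.7, -0.52, 0, 0], [-0.75, -0.55, 0, 0], [-0.75, -0.55, 0, 0], [-0.75, -0.55, 0, 0]])

```text
time: 6.73
tcp_pos: [505.9, 80.4, 283.3]
orientation: [-180.0, -0.0, 91.2]
ft_force: [0.3, -0.5, -1.4]
gripper_width: 51.4
grip_force: 62.7
```

```bash
python3 h.py 506.8 80 210 91.2
```

```text
t 6.73 shift [-0.005  0.009  0.733] turn -0.001 pos [505.9  80.4 283.3] rpy [-180.    -0.    91.2] q [-33.  24.  24. 115. -14.  44.   0.] w 51.4 F [ 0.3 -0.5 -1.4]
```

Call:
carry_out(motion=[[0, 0.01, 0.25, 0], [0, 0.01, 0.5, 0], [0, 0.01, 0.7, 0], [0, 0.01, 0.8, 0], [0, 0.01, 0.82, 0], [0, 0.01, 0.82, 0]])

```text
time: 7.23
tcp_pos: [507.0, 80.6, 201.2]
orientation: [-179.9, 0.0, 91.2]
ft_force: [-0.2, -0.7, 0.0]
gripper_width: 51.3
grip_force: 62.7
```

Call:
carry_out(motion=[[0, 0, 0.01, 0], [0, 0, 0.01, 0], [0, 0, 0.01, 0]])

```text
time: 7.48
tcp_pos: [507.1, 80.2, 201.6]
orientation: [179.9, -0.0, 91.2]
ft_force: [0.7, 0.3, -1.1]
gripper_width: 50.9
grip_force: 62.7
```

```bash
python3 h.py 506.8 80 198 91.2
python3 - <<'E'
from h import *
for n in('top','scene'):
    c=optics.read_camera(n); save(c,n+'3.png')
    i=c['img'][170:240,170:270] if n=='top' else c['img'][110:220,180:300]
    globals()[n]=cv2.resize(i,(400,300),interpolation=cv2.INTER_CUBIC)
cv2.imwrite('pics/p3.png',np.hstack([top,scene])[:,:,::-1])
E
```

```text
t 7.48 shift [-0.002 -0.003  0.036] turn -0.0 pos [507.1  80.2 201.6] rpy [179.9  -0.   91.2] q [-29.  31.  20. 118. -19.  33.   4.] w 50.9 F [ 0.7  0.3 -1.1]
```

View pics/p3.png

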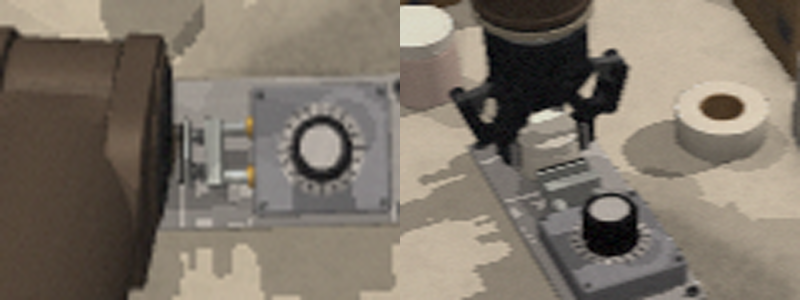

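The jar hangs between jaw pad and wall (right view 545,140). Lower by feel in 1 mm steps.

Call:
carry_out(motion=[[0, 0, 0.01, 0], [0, 0, 0.02, 0], [0, 0, 0.02, 0], [0, 0, 0.02, 0]])

```text
time: 7.92
tcp_pos: [506.6, 80.0, 198.7]
orientation: [-180.0, -0.0, 91.2]
ft_force: [-0.4, 0.9, -1.6]
gripper_width: 51.0
grip_force: 62.7
```

Call:
carry_out(motion=[[0, 0, 0.01, 0], [0, 0, 0.015, 0], [0, 0, 0.015, 0], [0, 0, 0.015, 0]])

```text
time: 8.25
tcp_pos: [506.7, 80.0, 197.6]
orientation: [180.0, -0.0, 91.2]
ft_force: [-2.1, -0.5, 7.3]
gripper_width: 51.0
grip_force: 63.7
```

Call:
carry_out(motion=[[0, 0, 0, 0], [0, 0, 0, 0], [0, 0, 0, 0], [0, 0, 0, 0], [0, 0, 0, 0], [0, 0, 0, 0], [0, 0, 0, 0]], fingers=100)

```text
time: 8.83
tcp_pos: [506.7, 80.0, 197.2]
orientation: [-180.0, -0.0, 91.2]
ft_force: [0.1, 0.3, 0.4]
gripper_width: 85.0
grip_force: 0.0
```

Call:
carry_out(motion=[[0, 0, -0.2, 0], [0, 0, -0.5, 0], [0, 0, -0.8, 0], [0, 0, -1, 0], [0, 0, -1, 0]])

```text
time: 9.25
tcp_pos: [508.0, 80.0, 301.0]
orientation: [179.7, -0.1, 91.2]
ft_force: [0.9, -0.4, 0.2]
gripper_width: 85.5
grip_force: 0.0
```

Call:
carry_out(motion=[[-0.3, 0, 0, 0], [-0.6, 0, 0, 0], [-0.9, 0, 0, 0], [-1, 0, 0, 0], [-1, 0, 0, 0], [-1, 0, 0, 0]])

```text
time: 9.75
tcp_pos: [508.6, -20.0, 296.9]
orientation: [-180.0, -0.0, 91.1]
ft_force: [0.8, 0.2, -0.2]
gripper_width: 85.2
grip_force: 0.0
```

```bash
python3 h.py 509.2 -49.2 232 91.2
cat > wz.py <<'E'
from h import *
def wz(c,px,z):
    du=np.array([px[0]-c['cx'],px[1]-c['cy']]); r=np.hypot(*du); th=r/c['fx']
    T=np.array(c['cam_to_world']); d=T[:3,:3]@np.append(du/r*np.sin(th),np.cos(th)); o=T[:3,3]
    return o+d*(z-o[2])/d[2]
E
python3 - <<'E'
from wz import *
np.set_printoptions(precision=1,suppress=True)
w=optics.read_camera('wrist')
for t,z in(('jar_centre',37),('jaw_block',50),('nest',12),('knob_grip',74),('click_feel',88),('index_disc',53)):
    for r in nets.tip_of('wrist',t)[:2]: print(t,np.array(r['pixel']),round(r['conf'],2),wz(w,r['pixel'],z))
c=optics.read_camera('top')
T=np.array(c['cam_to_world']); v,u=np.mgrid[:384,:512]; d=c['depth']
P=np.stack([(u-c['cx'])/c['fx']*d,(v-c['cy'])/c['fy']*d,d],-1)@T[:3,:3].T+T[:3,3]
q=P[(abs(P[...,0]-507)<30)&(abs(P[...,1]-80)<29)&(P[...,2]>57)&(P[...,2]<67)]
print('jar top',len(q),q.mean(0) if len(q) else '',cv2.minEnclosingCircle(q[:,:2].astype(np.float32)) if len(q) else '')
cv2.imwrite('pics/p4.png',np.hstack([cv2.resize(w['img'],(400,300)),cv2.resize(c['img'][170:240,170:270],(400,300))])[:,:,::-1])
E
```

```text
t 9.75 shift [-0.292  0.001  0.648] turn -0.002 pos [508.6 -20.  296.9] rpy [-180.    -0.    91.1] q [-23.  22.  25. 115. -13.  45.  11.] w 85.2 F [ 0.8  0.2 -0.2]
jar_centre [263.5  73. ] 0.98 [508.6  81.7  37. ]
jar_centre [261.2 241. ] 0.58 [509.7 -54.1  37. ]
jaw_block [258.3 150.4] 0.82 [505.9  23.5  50. ]
knob_grip [259.4 251.3] 0.6 [508.2 -45.3  74. ]
click_feel [258.9 261.2] 0.64 [507.9 -45.9  88. ]
click_feel [257.9 238.2] 0.43 [506.9 -28.8  88. ]
index_disc [259.9 240.2] 0.57 [508.5 -46.1  53. ]
jar top 88 [509.2  94.4  61.4] ((507.9961242675781, 89.4427490234375), 23.03253173828125)
```

View pics/p4.png

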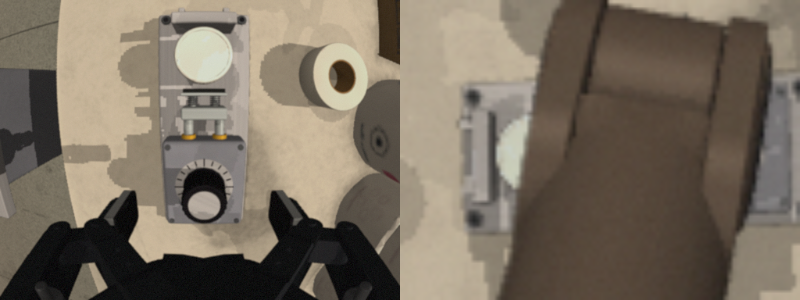

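Call:
carry_out(motion=[[-0.1, 0, 0.1, 0], [-0.2, 0, 0.3, 0], [-0.28, 0, 0.5, 0], [-0.28, 0, 0.6, 0], [-0.28, 0, 0.66, 0], [-0.28, 0, 0.68, 0], [-0.28, 0, 0.68, 0]])

```text
time: 10.73
tcp_pos: [509.4, -47.3, 229.2]
orientation: [-180.0, -0.0, 91.2]
ft_force: [0.2, 0.2, 0.3]
gripper_width: 85.2
grip_force: 0.0
```

```bash
python3 h.py 508.8 -48.5 229 91.2
```

```text
t 10.73 shift [-0.012 -0.007  0.002] turn 0.001 pos [509.4 -47.3 229.2] rpy [-180.    -0.    91.2] q [-17.  29.  22. 118. -18.  37.  18.] w 85.2 F [0.2 0.2 0.3]
```

Call:
carry_out(motion=[[-0.01, 0, 0, 0], [-0.01, 0, 0, 0], [-0.01, 0, 0, 0], [-0.01, 0, 0, 0], [-0.01, 0, 0, 0], [-0.01, 0, 0, 0], [-0.01, 0, 0, 0], [-0.01, 0, 0, 0]], fingers=0)

```text
time: 11.4
tcp_pos: [509.6, -48.9, 230.0]
orientation: [179.9, -0.0, 91.2]
ft_force: [-1.4, 0.2, 7.3]
gripper_width: 38.8
grip_force: 59.3
```

```bash
cat > t.py <<'E'
from h import *
s=bot.read_state(); print(round(s['time'],2),'yaw',round(s['orientation'][2],2),'T',s['torque'].round(3),'F',s['ft_force'].round(1),'pos',s['tcp_pos'].round(1),'w',round(s['gripper_width'],1),'q7',round(s['q'][6],1))
E
python3 t.py
```

```text
11.4 yaw 91.19 T [0.154 0.324 0.018] F [-1.4  0.2  7.3] pos [509.6 -48.9 230. ] w 38.8 q7 18.4
```

Call:
carry_out(motion=[[0, 0, 0, 0.1], [0, 0, 0, 0.1], [0, 0, 0, 0.1]])

```text
time: 11.65
tcp_pos: [509.6, -48.9, 230.0]
orientation: [179.9, -0.0, 86.7]
ft_force: [-1.1, 0.6, 7.1]
gripper_width: 38.7
grip_force: 59.6
```

```bash
python3 t.py
```

```text
11.65 yaw 86.66 T [ 0.163  0.358 -0.018] F [-1.1  0.6  7.1] pos [509.6 -48.9 230. ] w 38.7 q7 14.9
```

Call:
carry_out(motion=[[0, 0, 0, 0.1], [0, 0, 0, 0.1], [0, 0, 0, 0.1]])

```text
time: 11.9
tcp_pos: [509.6, -48.8, 230.0]
orientation: [179.9, -0.0, 82.2]
ft_force: [-1.7, 0.2, 7.4]
gripper_width: 38.5
grip_force: 59.6
```

```bash
python3 t.py
```

```text
11.9 yaw 82.16 T [ 0.098  0.334 -0.06 ] F [-1.7  0.2  7.4] pos [509.6 -48.8 230. ] w 38.5 q7 11.4
```

Call:
carry_out(motion=[[0, 0, 0, 0.1], [0, 0, 0, 0.1], [0, 0, 0, 0.1]])

```text
time: 12.15
tcp_pos: [509.6, -48.8, 230.0]
orientation: [179.9, -0.0, 77.7]
ft_force: [-1.1, 1.6, 7.0]
gripper_width: 38.7
grip_force: 59.6
```

```bash
python3 t.py
```

```text
12.15 yaw 77.65 T [ 0.127  0.327 -0.02 ] F [-1.1  1.6  7. ] pos [509.6 -48.8 230. ] w 38.7 q7 8.0
```

Call:
carry_out(motion=[[0, 0, 0, 0.1], [0, 0, 0, 0.1], [0, 0, 0, 0.1]])

```text
time: 12.4
tcp_pos: [509.6, -48.8, 230.0]
orientation: [180.0, -0.0, 73.2]
ft_force: [-1.8, 0.8, 8.2]
gripper_width: 38.5
grip_force: 59.6
```

```bash
python3 t.py
```

```text
12.4 yaw 73.16 T [ 0.064  0.363 -0.057] F [-1.8  0.8  8.2] pos [509.6 -48.8 230. ] w 38.5 q7 4.6
```

Call:
carry_out(motion=[[0, 0, 0, 0.1], [0, 0, 0, 0.1], [0, 0, 0, 0.1]])

```text
time: 12.65
tcp_pos: [509.5, -48.8, 230.0]
orientation: [180.0, -0.0, 68.7]
ft_force: [-2.6, 1.0, 7.4]
gripper_width: 38.4
grip_force: 59.7
```

```bash
python3 t.py
```

```text
12.65 yaw 68.66 T [ 0.128  0.385 -0.027] F [-2.6  1.   7.4] pos [509.5 -48.8 230. ] w 38.4 q7 1.2
```

Call:
carry_out(motion=[[0, 0, 0, 0.07], [0, 0, 0, 0.07], [0, 0, 0, 0.07]])

```text
time: 12.9
tcp_pos: [509.5, -48.8, 230.0]
orientation: [180.0, -0.0, 65.5]
ft_force: [-1.7, 1.3, 8.4]
gripper_width: 38.5
grip_force: 59.4
```

```bash
python3 t.py
```

```text
12.9 yaw 65.54 T [0.109 0.45  0.172] F [-1.7  1.3  8.4] pos [509.5 -48.8 230. ] w 38.5 q7 -1.2
```

Call:
carry_out(motion=[[0, 0, 0, 0.07], [0, 0, 0, 0.07], [0, 0, 0, 0.07]])

```text
time: 13.15
tcp_pos: [509.5, -48.8, 230.0]
orientation: [180.0, -0.0, 62.4]
ft_force: [-1.5, 0.8, 7.7]
gripper_width: 38.8
grip_force: 59.5
```

```bash
python3 t.py
```

```text
13.15 yaw 62.4 T [0.083 0.464 0.27 ] F [-1.5  0.8  7.7] pos [509.5 -48.8 230. ] w 38.8 q7 -3.6
```

Call:
carry_out(motion=[[0, 0, 0, 0.07], [0, 0, 0, 0.07], [0, 0, 0, 0.07]])

```text
time: 13.4
tcp_pos: [509.5, -48.8, 230.0]
orientation: [180.0, -0.1, 59.2]
ft_force: [-2.3, -0.3, 6.9]
gripper_width: 38.6
grip_force: 59.7
```

```bash
python3 t.py
```

```text
13.4 yaw 59.22 T [ 0.135  0.452 -0.004] F [-2.3 -0.3  6.9] pos [509.5 -48.8 230. ] w 38.6 q7 -6.0
```

Call:
carry_out(motion=[[0, 0, 0, 0.07], [0, 0, 0, 0.07], [0, 0, 0, 0.07]])

```text
time: 13.65
tcp_pos: [509.5, -48.8, 230.0]
orientation: [180.0, -0.1, 56.1]
ft_force: [-2.1, 1.5, 8.6]
gripper_width: 38.7
grip_force: 59.7
```

```bash
python3 t.py
```

```text
13.65 yaw 56.06 T [ 0.125  0.446 -0.026] F [-2.1  1.5  8.6] pos [509.5 -48.8 230. ] w 38.7 q7 -8.4
```

Call:
carry_out(motion=[[0, 0, 0, 0.07], [0, 0, 0, 0.07], [0, 0, 0, 0.07]])

```text
time: 13.9
tcp_pos: [509.5, -48.8, 230.0]
orientation: [180.0, -0.1, 52.9]
ft_force: [-1.7, 0.4, 8.5]
gripper_width: 38.6
grip_force: 59.7
```

```bash
python3 t.py
```

```text
13.9 yaw 52.91 T [ 0.115  0.514 -0.011] F [-1.7  0.4  8.5] pos [509.5 -48.8 230. ] w 38.6 q7 -10.8
```

Call:
carry_out(motion=[[0, 0, 0, 0.07], [0, 0, 0, 0.07], [0, 0, 0, 0.07]])

```text
time: 14.15
tcp_pos: [509.5, -48.9, 230.0]
orientation: [180.0, -0.1, 49.8]
ft_force: [-2.3, 0.9, 8.5]
gripper_width: 38.6
grip_force: 59.7
```

```bash
python3 t.py
```

```text
14.15 yaw 49.77 T [0.129 0.51  0.018] F [-2.3  0.9  8.5] pos [509.5 -48.9 230. ] w 38.6 q7 -13.2
```

Call:
carry_out(motion=[[0, 0, 0, 0.07], [0, 0, 0, 0.07], [0, 0, 0, 0.07]])

```text
time: 14.4
tcp_pos: [509.5, -48.8, 230.0]
orientation: [180.0, -0.1, 46.6]
ft_force: [-2.0, 0.3, 9.4]
gripper_width: 38.6
grip_force: 59.6
```

```bash
python3 t.py
```

```text
14.4 yaw 46.65 T [0.147 0.537 0.214] F [-2.   0.3  9.4] pos [509.5 -48.8 230. ] w 38.6 q7 -15.5
```

Call:
carry_out(motion=[[0, 0, 0, 0.07], [0, 0, 0, 0.07], [0, 0, 0, 0.07]])

```text
time: 14.65
tcp_pos: [509.5, -48.8, 229.9]
orientation: [-180.0, -0.1, 43.5]
ft_force: [-1.3, 0.3, 8.5]
gripper_width: 38.7
grip_force: 59.7
```

```bash
python3 t.py
```

```text
14.65 yaw 43.5 T [0.146 0.56  0.241] F [-1.3  0.3  8.5] pos [509.5 -48.8 229.9] w 38.7 q7 -17.9
```

Call:
carry_out(motion=[[0, 0, 0, 0.07], [0, 0, 0, 0.07], [0, 0, 0, 0.07]])

```text
time: 14.9
tcp_pos: [509.5, -48.8, 230.0]
orientation: [-180.0, -0.1, 40.3]
ft_force: [-2.2, 1.2, 9.7]
gripper_width: 38.8
grip_force: 59.8
```

```bash
python3 t.py
```

```text
14.9 yaw 40.32 T [ 0.133  0.514 -0.009] F [-2.2  1.2  9.7] pos [509.5 -48.8 230. ] w 38.8 q7 -20.3
```

Call:
carry_out(motion=[[0, 0, 0, 0.07], [0, 0, 0, 0.07], [0, 0, 0, 0.07]])

```text
time: 15.15
tcp_pos: [509.5, -48.8, 229.9]
orientation: [-180.0, -0.1, 37.2]
ft_force: [-2.1, 0.8, 9.5]
gripper_width: 38.5
grip_force: 59.8
```

```bash
python3 t.py
```

```text
15.15 yaw 37.17 T [0.226 0.513 0.01 ] F [-2.1  0.8  9.5] pos [509.5 -48.8 229.9] w 38.5 q7 -22.7
```

Call:
carry_out(motion=[[0, 0, 0, 0.07], [0, 0, 0, 0.07], [0, 0, 0, 0.07]])

```text
time: 15.4
tcp_pos: [509.5, -48.8, 230.0]
orientation: [-180.0, -0.1, 34.0]
ft_force: [-3.3, 1.8, 9.6]
gripper_width: 38.2
grip_force: 59.8
```

```bash
python3 t.py
```

```text
15.4 yaw 34.02 T [0.157 0.528 0.072] F [-3.3  1.8  9.6] pos [509.5 -48.8 230. ] w 38.2 q7 -25.1
```

Call:
carry_out(motion=[[0, 0, 0, 0.07], [0, 0, 0, 0.07], [0, 0, 0, 0.07]])

```text
time: 15.65
tcp_pos: [509.5, -48.8, 230.0]
orientation: [-180.0, -0.1, 30.9]
ft_force: [-2.7, 0.4, 9.1]
gripper_width: 38.7
grip_force: 59.7
```

```bash
python3 t.py
```

```text
15.65 yaw 30.88 T [0.214 0.59  0.062] F [-2.7  0.4  9.1] pos [509.5 -48.8 230. ] w 38.7 q7 -27.4
```

Call:
carry_out(motion=[[0, 0, 0, 0.07], [0, 0, 0, 0.07], [0, 0, 0, 0.07]])

```text
time: 15.9
tcp_pos: [509.5, -48.8, 229.9]
orientation: [-180.0, -0.1, 27.8]
ft_force: [-2.5, 0.5, 9.7]
gripper_width: 38.7
grip_force: 59.7
```

```bash
python3 t.py
```

```text
15.9 yaw 27.75 T [0.183 0.635 0.204] F [-2.5  0.5  9.7] pos [509.5 -48.8 229.9] w 38.7 q7 -29.8
```

Call:
carry_out(motion=[[0, 0, 0, 0.07], [0, 0, 0, 0.07], [0, 0, 0, 0.07]])

```text
time: 16.15
tcp_pos: [509.4, -48.8, 229.9]
orientation: [-180.0, -0.1, 24.6]
ft_force: [-3.1, 0.7, 8.8]
gripper_width: 38.8
grip_force: 60.0
```

```bash
python3 t.py
```

```text
16.15 yaw 24.59 T [0.241 0.555 0.174] F [-3.1  0.7  8.8] pos [509.4 -48.8 229.9] w 38.8 q7 -32.2
```

Call:
carry_out(motion=[[0, 0, 0, 0.07], [0, 0, 0, 0.07], [0, 0, 0, 0.07]])

```text
time: 16.4
tcp_pos: [509.4, -48.8, 229.9]
orientation: [-180.0, -0.1, 21.4]
ft_force: [-2.7, 1.3, 10.1]
gripper_width: 38.5
grip_force: 59.8
```

```bash
python3 t.py
```

```text
16.4 yaw 21.42 T [ 0.238  0.584 -0.012] F [-2.7  1.3 10.1] pos [509.4 -48.8 229.9] w 38.5 q7 -34.6
```

Call:
carry_out(motion=[[0, 0, 0, 0.07], [0, 0, 0, 0.07], [0, 0, 0, 0.07]])

```text
time: 16.65
tcp_pos: [509.5, -48.7, 230.0]
orientation: [-180.0, -0.1, 18.3]
ft_force: [-2.9, 1.7, 10.1]
gripper_width: 38.4
grip_force: 59.8
```

```bash
python3 t.py
python3 - <<'E'
from wz import *
np.set_printoptions(precision=1,suppress=True)
for n in ('wrist','scene','top'):
    for k in range(4):
        c=optics.read_camera(n)
        for r in nets.tip_of(n,'jaw_block')[:1]: print(n,np.array(r['pixel']),round(r['conf'],2),wz(c,r['pixel'],48) if n=='wrist' else at_z(c,r['pixel'],48))
E
```

```text
16.65 yaw 18.27 T [0.237 0.624 0.014] F [-2.9  1.7 10.1] pos [509.5 -48.7 230. ] w 38.4 q7 -37.0
wrist [122.5 201.3] 0.87 [507.4  33.6  48. ]
wrist [118.1 200.1] 0.7 [507.2  36.5  48. ]
wrist [120.7 200.1] 0.95 [507.7  34.9  48. ]
wrist [121.1 203.1] 0.67 [506.   34.3  48. ]
scene [232.8 172.6] 0.7 [515.2  34.   48. ]
scene [231.6 173.1] 0.7 [511.7  33.6  48. ]
scene [229.8 172.9] 0.57 [507.7  36.1  48. ]
scene [229.3 173.9] 0.69 [505.3  33.4  48. ]
top [146.7 229.1] 0.38 [442.7 236.9  48. ]
```

Call:
carry_out(motion=[[0, 0, 0, 0.07], [0, 0, 0, 0.07], [0, 0, 0, 0.07]])

```text
time: 18.1
tcp_pos: [509.4, -48.8, 229.9]
orientation: [-179.9, -0.1, 15.1]
ft_force: [-2.6, 1.7, 10.3]
gripper_width: 38.4
grip_force: 59.8
```

```bash
python3 t.py
```

```text
18.1 yaw 15.12 T [0.288 0.621 0.004] F [-2.6  1.7 10.3] pos [509.4 -48.8 229.9] w 38.4 q7 -39.3
```

Call:
carry_out(motion=[[0, 0, 0, 0.07], [0, 0, 0, 0.07], [0, 0, 0, 0.07]])

```text
time: 18.35
tcp_pos: [509.4, -48.7, 229.9]
orientation: [-179.9, -0.0, 12.0]
ft_force: [-2.8, 0.4, 10.1]
gripper_width: 38.7
grip_force: 59.9
```

```bash
python3 t.py
```

```text
18.35 yaw 11.99 T [0.227 0.599 0.159] F [-2.8  0.4 10.1] pos [509.4 -48.7 229.9] w 38.7 q7 -41.7
```

Call:
carry_out(motion=[[0, 0, 0, 0.07], [0, 0, 0, 0.07], [0, 0, 0, 0.07]])

```text
time: 18.6
tcp_pos: [509.5, -48.7, 229.9]
orientation: [-179.9, -0.0, 8.9]
ft_force: [-2.3, 1.7, 11.4]
gripper_width: 38.6
grip_force: 59.8
```

```bash
python3 t.py
```

```text
18.6 yaw 8.86 T [0.232 0.619 0.308] F [-2.3  1.7 11.4] pos [509.5 -48.7 229.9] w 38.6 q7 -44.1
```

Call:
carry_out(motion=[[0, 0, 0, 0.07], [0, 0, 0, 0.07], [0, 0, 0, 0.07]])

```text
time: 18.85
tcp_pos: [509.4, -48.7, 229.9]
orientation: [-179.9, -0.0, 5.7]
ft_force: [-3.9, 1.5, 10.9]
gripper_width: 38.6
grip_force: 60.1
```

```bash
python3 t.py
```

```text
18.85 yaw 5.69 T [0.187 0.629 0.106] F [-3.9  1.5 10.9] pos [509.4 -48.7 229.9] w 38.6 q7 -46.5
```

Call:
carry_out(motion=[[0, 0, 0, 0.04], [0, 0, 0, 0.04], [0, 0, 0, 0.04]])

```text
time: 19.1
tcp_pos: [509.4, -48.7, 229.9]
orientation: [-179.9, -0.0, 3.9]
ft_force: [-2.2, 1.2, 10.0]
gripper_width: 38.6
grip_force: 60.0
```

```bash
python3 t.py
```

```text
19.1 yaw 3.89 T [ 0.316  0.565 -0.028] F [-2.2  1.2 10. ] pos [509.4 -48.7 229.9] w 38.6 q7 -47.9
```

Call:
carry_out(motion=[[0, 0, 0, 0.04], [0, 0, 0, 0.04], [0, 0, 0, 0.04]])

```text
time: 19.35
tcp_pos: [509.4, -48.7, 230.0]
orientation: [-179.9, -0.0, 2.1]
ft_force: [-3.8, 1.7, 9.4]
gripper_width: 38.5
grip_force: 60.0
```

```bash
python3 t.py
python3 - <<'E'
from wz import *
np.set_printoptions(precision=1,suppress=True)
for n in ('wrist','scene'):
    for k in range(5):
        c=optics.read_camera(n)
        for r in nets.tip_of(n,'jaw_block')[:1]: print(n,round(r['conf'],2),wz(c,r['pixel'],48) if n=='wrist' else at_z(c,r['pixel'],48))
E
```

```text
19.35 yaw 2.08 T [ 0.283  0.567 -0.055] F [-3.8  1.7  9.4] pos [509.4 -48.7 230. ] w 38.5 q7 -49.2
wrist 0.61 [506.9  38.5  48. ]
wrist 0.87 [506.4  38.8  48. ]
wrist 0.93 [506.8  37.   48. ]
wrist 0.78 [508.   36.8  48. ]
wrist 0.87 [506.  38.  48.]
scene 0.77 [512.8  39.1  48. ]
scene 0.49 [507.3  27.3  48. ]
scene 0.59 [506.4  22.2  48. ]
scene 0.49 [511.   33.9  48. ]
scene 0.5 [504.6  33.7  48. ]
```

Call:
carry_out(motion=[[0, 0, 0, 0], [0, 0, 0, 0], [0, 0, 0, 0], [0, 0, 0, 0], [0, 0, 0, 0], [0, 0, 0, 0], [0, 0, 0, 0]], fingers=100)

```text
time: 20.93
tcp_pos: [509.3, -48.9, 229.2]
orientation: [180.0, 0.0, 2.1]
ft_force: [-0.3, 0.9, 0.5]
gripper_width: 85.2
grip_force: 0.0
```

Call:
carry_out(motion=[[0, 0, -0.15, 0], [0, 0, -0.4, 0], [0, 0, -0.7, 0], [0, 0, -1, 0], [0, 0, -1, 0]])

```text
time: 21.35
tcp_pos: [510.8, -50.0, 333.7]
orientation: [180.0, -0.4, 2.0]
ft_force: [1.6, -0.7, 0.6]
gripper_width: 85.4
grip_force: 0.0
```

Call:
carry_out(motion=[[0, 0.3, 0, 0], [0, 0.6, 0, 0], [0, 0.9, 0, 0], [0, 1, 0, 0], [0, 1, 0, 0]])

```text
time: 21.77
tcp_pos: [512.3, -152.0, 329.5]
orientation: [179.9, -0.0, 1.8]
ft_force: [-0.8, -0.8, -0.2]
gripper_width: 85.2
grip_force: 0.0
```

Call:
carry_out(motion=[[0, 0.3, 0, 0], [0, 0.6, 0, 0], [0, 0.9, 0, 0], [0, 1, 0, 0], [0, 1, 0, 0]])

```text
time: 22.18
tcp_pos: [516.1, -250.8, 329.2]
orientation: [179.9, 0.0, 1.9]
ft_force: [0.4, -0.3, 0.5]
gripper_width: 85.3
grip_force: 0.0
```

```bash
python3 t.py
python3 - <<'E'
from wz import *
np.set_printoptions(precision=1,suppress=True)
C={}
for n in ('scene','top'):
    for k in range(4):
        c=optics.read_camera(n); C[n]=c
        for r in nets.tip_of(n,'jaw_block')[:1]: print(n,round(r['conf'],2),at_z(c,r['pixel'],48))
T=np.array(c['cam_to_world']); v,u=np.mgrid[:384,:512]; d=c['depth']
P=np.stack([(u-c['cx'])/c['fx']*d,(v-c['cy'])/c['fy']*d,d],-1)@T[:3,:3].T+T[:3,3]
q=P[(abs(P[...,0]-507)<30)&(abs(P[...,1]-82)<29)&(P[...,2]>59)&(P[...,2]<67)]
print('jar top',len(q),q.mean(0))
cv2.imwrite('pics/p5.png',np.hstack([cv2.resize(C['scene']['img'][110:220,180:300],(400,300)),cv2.resize(c['img'][170:240,170:270],(400,300))])[:,:,::-1])
E
```

```text
22.18 yaw 1.89 T [0.071 0.004 0.025] F [ 0.4 -0.3  0.5] pos [ 516.1 -250.8  329.2] w 85.3 q7 -37.4
scene 0.66 [508.7  40.9  48. ]
scene 0.86 [508.8  36.   48. ]
scene 0.72 [505.3  29.7  48. ]
scene 0.74 [511.4  30.   48. ]
top 0.78 [507.4  42.7  48. ]
top 0.64 [516.   35.8  48. ]
top 0.65 [512.2  44.4  48. ]
top 0.75 [519.1  37.7  48. ]
jar top 215 [506.2  85.5  62. ]
```

View pics/p5.png

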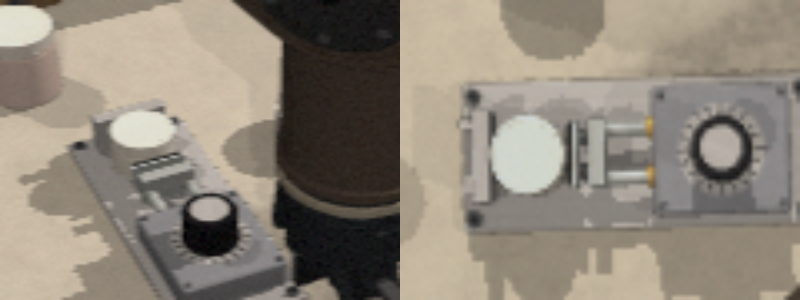

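Run:
```python
from h import *
r=[]
for k in range(4):
    c=optics.read_camera('top')
    T=np.array(c['cam_to_world']); v,u=np.mgrid[:384,:512]; d=c['depth']
    P=np.stack([(u-c['cx'])/c['fx']*d,(v-c['cy'])/c['fy']*d,d],-1)@T[:3,:3].T+T[:3,3]
    S=P[200:213]; q=S[(S[...,1]>8)&(S[...,1]<49)&(S[...,2]>42)&(S[...,2]<56)]; r.append(q[:,1].mean())
print(r, np.sort(q[:,1]).round()[::4])
```

```text
[np.float64(37.97112030981843), np.float64(37.9295058877487), np.float64(37.98353434480341), np.float64(38.11810675419268)] [34. 34. 34. 34. 37. 37. 37. 39. 39. 39. 42. 42. 42. 45.]
```

```bash
python3 -c "
from rig import bot
print(bot.finish_job())"
```

```text
the job is handed in; nothing more can be done
None
```

The jar stands upright against the jig's back wall, held by the jaw after four felt clicks (jaw advanced about 12 mm by camera); knob released, arm clear, nothing else touched, job handed in at about 22 s.

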